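# Tighten the paper press to the click

### The job

Tighten the square cap nut on the paper press with the breakaway torque wrench: fit the wrench's ring fully down over the nut, then turn it clockwise (seen from above) until the handle breaks at its joint, and stop there, well before the handle is bent right over to its end stop. Then let go, leaving the wrench lying on the nut with its handle sprung straight again; do not press the wrench hard onto the nut or the board, and leave the other things where they are.

Things in the scene. Friction and masses are not known exactly. Their poses are not given: they have to be found in the camera images.
- press: Fixed paper press lying on the table: two stacked boards 300 (x) x 400 (y) x 42 mm high, grey flat top. Origin at the centre of its underside; z up. The square cap nut stands on its top, 90 mm to the -y side of the centre. Press yaw stays within 0.12 rad. The wrench must not be pressed down on it with over 60 N.
- nut: Steel cap nut with a square body 28 mm across, 15 mm high, then a dome to 26.5 mm. Origin on its axis, level with the press's top; x and y axes normal to its sides. Turns clockwise with light drag (0.3 N m), then seats hard; the turn left (0.08 to 0.45 rad) cannot be seen. The ring bears on it with about 90 N in all at the click; 150 N is too much.
- wrench: Head of the loose torque wrench (0.44 kg in all), lying flat on the press. Origin: centre of the ring's underside; x towards the handle, z up. Square ring: through-hole 30.5 mm across, a side facing +x; 46.5 mm outside, 20 mm high. Fits the nut four ways, 90 deg apart, about 5 deg play each way; fitted, it lies flat on the press. Fitted with the handle towards +y (left) there is room to turn.
- wrench_grip (a point): Point on the handle near the wrench's centre of mass, half-way up (12 mm above the underside), 85 mm from the ring's centre. The handle is here an upright-sided bar 18 mm wide with its top 22 mm above the underside.
- handle_end (a point): Point 12 mm above the underside in the rubber grip, 200 mm from the ring's centre when straight. The grip is 22 mm wide, 24 mm high and runs from 123 to 233 mm from the ring's centre.
- handle (a joint): Breakaway joint, upright axis 48 mm from the ring's centre. 0 = straight, grows as the handle bends clockwise (from above) against the head; end stop 0.28 rad, keep below 0.25. Held straight up to about 1.4 N m (9 N sideways at handle_end), then gives with falling force (0.8 N m at 0.2 rad); springs straight when let go. Tripped from 0.07 rad.
- weight: Bystander: brass paperweight with a knob, 42 mm diameter, 38 mm high, on the press's far left corner. Origin under its centre.
- jar: Bystander: glass jar, 60 mm diameter, 85 mm high, on the table beside the press. Origin under its centre.
- brush: Bystander: brush lying on the table beside the press. Origin under its middle, x along its length.

How it is judged:
By the outcome, as a careful person would: the job done as asked, in the order asked, and still so for the second after the job is handed in, with the robot touching nothing.
It also fails if it takes over 61 s, if anything falls off the work surface, if the arm or the gripper's body presses on something with over 40 N, if the wrist force passes 120 N, or if a joint passes its speed limit or range.

### The arm

A 6-joint arm with a two-finger parallel gripper is mounted at the origin on the work surface. World frame = base frame: x ahead of the robot, y to its left, z up, the work surface at z = 0. Lengths are in m, angles in rad, forces in N, time in s.
With the tool pointing down it reaches from about 0.35 to 1 m from the base axis. Payload 7.1 kg.
Tool frame: the origin (TCP) lies on the front face of the gripper's body, between the roots of the fingers; the fingertips stand arm.tip_extent ahead of it and the grasp point (between the pads) lies 54 mm ahead of it (arm.tip_extent is the distance from the TCP to the fingertips, in m); x points along the fingers, y is the direction in which the jaws open and shut, and the axes are right-handed (so a half turn about x gives the same grasp; the last joint's range is limited). The gripper opens to 85 mm and grips with 20 to 120 N. Pads are 22 mm wide; open, the fingers measure 114 mm over their backs; the gripper's body (76 mm by 85 mm) begins 54 mm behind the grasp point. The pads swing forward as they close: fully open they stand 13 mm farther back than shut.
Start: joints at [1.326, 0.423, 1.63, -0, 1.089, -0.019], TCP at [0.14, 0.609, 0.304] pointing down, gripper open.
Joint ranges: [-3, 3], [-0.9, 2.11], [0.09, 2.58], [-1.31, 4.45], [0.11, 2.69], [-2.54, 2.54]. Speed limits (rad/s): [2.39, 2.39, 3.01, 3.14, 3.14, 3.14].

### API

Orientations are given as a unit quaternion [x, y, z, w].
In Python, from cell import arm, optics gives the robot as it stands.
- The arm moves only by the tool step_arm, never from a script. Its argument "series" is a list of rows, each a list of 3 entries, a list of its own where there are three numbers: the turn, a rotation vector about the tool's x, y, z in degrees, then the shift along the tool's x, y, z in cm, then the opening, from 0 (shut) to 1 (fully open). A call has 1 to 12 rows; each row is the pose to reach, as a shift and turn from the pose commanded when the call began, along the tool's axes at that moment; what a row does not reach only later rows make up. A row lasts 1/12 s, in which the tool goes at most 41.7 mm and 7.16 degrees, less where a joint would pass 70% of its speed; a pose out of reach is approached as far as the arm can. A call with a gripper value outside its range is refused whole. The fingers move at their own pace and stop on an object; the grip force is fixed at half the most. Time passes only in rows, so rows that repeat a pose let the fingers close. It gives the time, the measured TCP pose, the force and the opening at its end, in the units of the state.
- arm.observe(): the state, without advancing time (a new reading comes with each control period).
- optics.read_camera(name): name is "scene" or "top" or "wrist"; returns a dict with "frame" (384x512x3 uint8, blue, green, red), "fovy" (degrees; the focal length in pixels is half the picture's height over the tangent of half this angle, whatever the lens; pixels are square), "cx", "cy" (the principal point, pixels), "dist" ([k1, k2, p1, p2, k3] as OpenCV has them; the pictures are not rectified), "xyz" and "attitude" of the camera in the world. Camera axes: x right, y down, z forward; pixel columns grow to the right and rows downward; lengths in m; the calibration is good to about 2 mm. A picture is of the moment at which its call begins. There is no depth.
- arm.close_job(): hands the job in, once; it reports no verdict.
The state is a dict: "time_s": time; "joint_pos": joint angles; "joint_vel": joint speeds; "tau": joint torques, N m; "ee_pos": TCP position; "eef_rot": TCP orientation; "ft_force": force on the tool from outside, world axes, zero at the start; "moment": the same for the moment, N m; "width": opening from 0.0 (shut) to 1.0 (fully open).
Only numpy, scipy, OpenCV 4.12 (cv2) and the standard library are available. Lean on these libraries where they do the work, as an engineer would, in place of code of your own. Each camera call takes 0.05 s, during which the arm holds its last target.

## Working session

There is one attempt and no reset: what is moved stays moved. The work goes in short steps, Python scripts to look and compute and a tool call to move; the robot and the scene stay as the last step left them, time stands still between calls to the robot, and variables do not carry over. Pictures are saved under pics/ and viewed, and the job is handed in when it is done.

Besides the shell and the picture viewer there is one more tool, called by a JSON object that holds its "op" and its "data", one argument or row to a line. step_arm: Moves the arm, as the interface text tells. Its arguments: {"type":"object","properties":{"series":{"type":"array","items":{"type":"array"}}},"required":["series"]}

```bash
ls; mkdir -p pics
python3 - <<'E'
from cell import arm, optics
import cv2
s=arm.observe()
for k,v in s.items(): print(k,v)
print(arm.tip_extent)
for n in ["scene","top","wrist"]:
    c=optics.read_camera(n)
    cv2.imwrite(f"pics/{n}0.png",c["frame"])
    print(n,{k:v for k,v in c.items() if k!="frame"})
E
```

```text
pics
time_s 0.0
joint_pos [ 1.32600107e+00  4.23841573e-01  1.63068809e+00  3.08115405e-06
  1.08858197e+00 -1.89818611e-02]
joint_vel [ 0.00108473  0.00125916 -0.00029759 -0.0010556   0.00058531  0.00047256]
tau [-3.79313560e-04 -5.57388997e+01 -2.81736642e+01 -4.05990761e-05
  7.52212509e-03 -1.55374772e-05]
ee_pos [0.13979615 0.60872432 0.30314589]
eef_rot [ 0.0791358   0.70267582 -0.08020031  0.70253266]
ft_force [-0.45900437  0.52070227 -0.34449109]
moment [-0.02186903 -0.00248487  0.01175333]
width 1.000727107024006
0.0726
scene {'fovy': 49.85513715601614, 'cx': 264.6856657537007, 'cy': 188.75375464258673, 'dist': array([-0.06379067,  0.        ,  0.        ,  0.        ,  0.        ]), 'xyz': array([ 1.33055691, -0.46695336,  0.65998101]), 'attitude': array([ 0.77125608,  0.42594564, -0.23729411, -0.40917708])}
top {'fovy': 47.67385752273946, 'cx': 254.7840989779083, 'cy': 202.86602971789006, 'dist': array([0.04913814, 0.        , 0.        , 0.        , 0.        ]), 'xyz': array([ 0.34713891, -0.00455826,  1.48527464]), 'attitude': array([ 0.71271907, -0.69674163,  0.05893227, -0.05576399])}
wrist {'fovy': 64.78730715148049, 'cx': 255.7071039167598, 'cy': 195.70853837301775, 'dist': array([-0.03896919,  0.        ,  0.        ,  0.        ,  0.        ]), 'xyz': array([0.06658712, 0.62628472, 0.3729441 ]), 'attitude': array([0.77309138, 0.6163924 , 0.09250336, 0.11761485])}
```

View pics/top0.png

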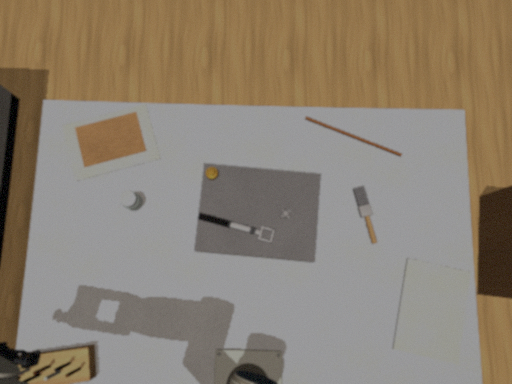

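View pics/scene0.png

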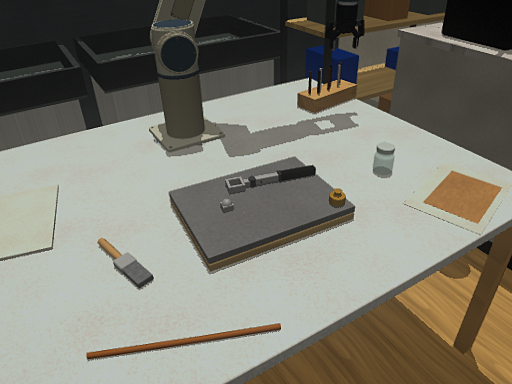

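View pics/wrist0.png

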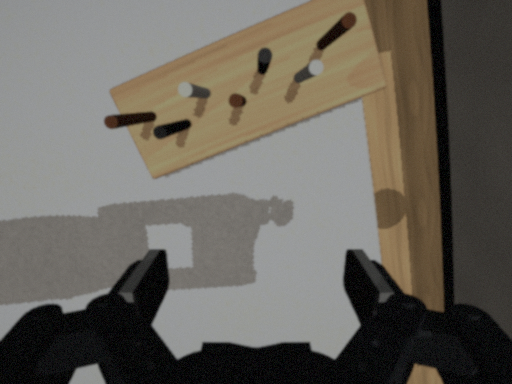

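The top view shows the press at about (197–320, 165–260), the nut at (286,213), the ring at (266,235) and the handle end at (200,217). The weight is at (211,173). I'll measure these points.

```bash
cat > h.py <<'E'
import numpy as np, cv2
from scipy.spatial.transform import Rotation as R
def K(c):
    f=c["frame"].shape[0]/2/np.tan(np.radians(c["fovy"])/2)
    return np.array([[f,0,c["cx"]],[0,f,c["cy"]],[0,0,1]])
def p2w(c,uv,z):
    n=cv2.undistortPoints(np.array(uv,float).reshape(-1,1,2),K(c),c["dist"]).reshape(-1,2)
    d=R.from_quat(c["attitude"]).apply(np.c_[n,np.ones(len(n))])
    o=np.array(c["xyz"]); z=np.broadcast_to(z,len(n))
    return o+d*((z-o[2])/d[:,2])[:,None]
def w2p(c,P):
    Rm=R.from_quat(c["attitude"]).inv(); 
    return cv2.projectPoints(np.array(P,float).reshape(-1,1,3),Rm.as_rotvec(),Rm.apply(-np.array(c["xyz"])),K(c),c["dist"])[0].reshape(-1,2)
E
python3 - <<'E'
from cell import arm, optics
from h import *
c=optics.read_camera("top")
print(p2w(c,[(203,164),(321,174),(315,261),(195,251)],.042))
print("nut",p2w(c,[(286,213)],.065),"ring",p2w(c,[(266,235)],.062),"end",p2w(c,[(200,217)],.062),"weight",p2w(c,[(211,173)],.08))
im=c["frame"][155:270,185:330]
cv2.imwrite("pics/topz.png",cv2.resize(im,None,fx=5,fy=5,interpolation=cv2.INTER_CUBIC))
s=optics.read_camera("scene")
im=s["frame"][150:270,160:360]
cv2.imwrite("pics/scz.png",cv2.resize(im,None,fx=4,fy=4,interpolation=cv2.INTER_CUBIC))
print(w2p(s,p2w(c,[(286,213),(266,235)],.062)))
E
```

```text
[[ 0.71378346  0.17106125  0.042     ]
 [ 0.68833052 -0.23136334  0.042     ]
 [ 0.39445727 -0.21078664  0.042     ]
 [ 0.41826434  0.1851316   0.042     ]]
nut [[ 0.54838695 -0.11208128  0.065     ]] ring [[ 0.4744849  -0.04748594  0.062     ]] end [[0.52898738 0.17111793 0.062     ]] weight [[0.67419505 0.13878374 0.08      ]]
[[225.93492946 200.36336671]
 [234.67953005 179.65717427]]
```

View pics/topz.png

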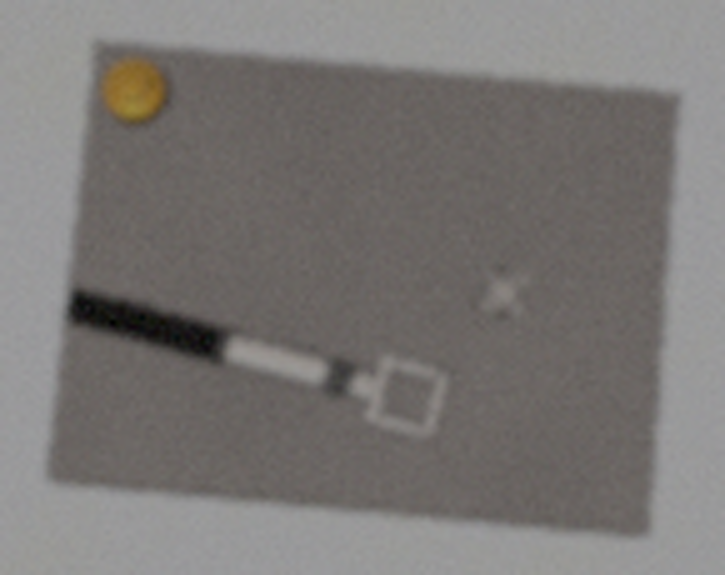

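View pics/scz.png

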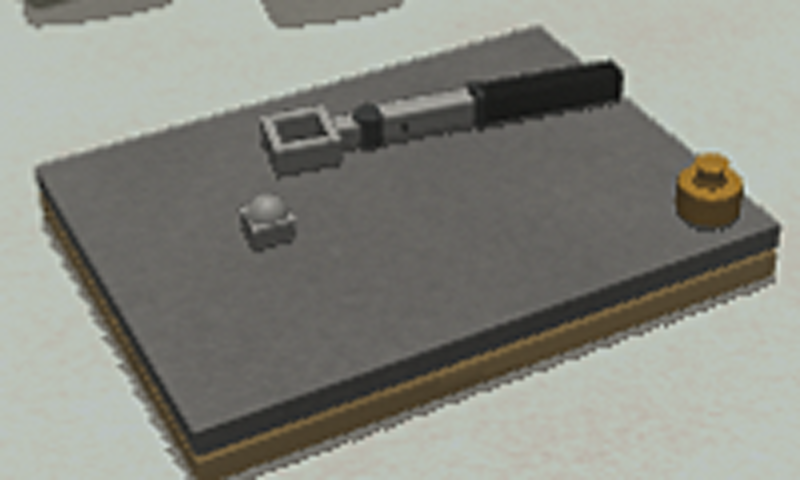

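```bash
cat >> h.py <<'E'
def tool(yaw):
    # tool x down; jaw axis (tool y) at world angle yaw
    y=np.array([np.cos(yaw),np.sin(yaw),0]);x=np.array([0,0,-1.]);return R.from_matrix(np.c_[x,y,np.cross(x,y)])
def rel(s,pos,Rt):
    R0=R.from_quat(s["eef_rot"])
    return np.round(np.degrees((R0.inv()*Rt).as_rotvec()),2), np.round(100*R0.inv().apply(np.array(pos)-s["ee_pos"]),2)
E
python3 - <<'E'
from cell import arm, optics
from h import *
s=arm.observe();R0=R.from_quat(s["eef_rot"]);print(R0.as_matrix())
c=optics.read_camera("wrist")
print("cam in tool",R0.inv().apply(c["xyz"]-s["ee_pos"]));print((R0.inv()*R.from_quat(c["attitude"])).as_matrix())
# current jaw yaw
y=R0.as_matrix()[:,1];print(np.degrees(np.arctan2(y[1],y[0])))
E
```

```text
[[-1.86419907e-04  2.23882645e-01  9.74616092e-01]
 [-7.63392585e-04  9.74615793e-01 -2.23882722e-01]
 [-9.99999691e-01 -7.85750894e-04 -1.07774345e-05]]
cam in tool [-0.06973669  0.00060368 -0.07527905]
[[ 5.14547671e-04 -2.95914468e-01  9.55214302e-01]
 [ 9.99999465e-01  1.00959459e-03 -2.25911347e-04]
 [-8.97528753e-04  9.55213907e-01  2.95914829e-01]]
77.06281355658668
```

Run:
```python
from cell import arm
from h import *
s=arm.observe()
print(rel(s,(.51,-.03,.30),tool(np.radians(-14))))
```

```text
(array([9.106e+01, 2.000e-02, 2.000e-02]), array([  0.39, -53.99,  50.38]))
```

{"op": "step_arm", "data": {
  "series": [
    [[91, 0, 0], [0.4, -54, 50.4], 1],
    [[91, 0, 0], [0.4, -54, 50.4], 1],
    [[91, 0, 0], [0.4, -54, 50.4], 1],
    [[91, 0, 0], [0.4, -54, 50.4], 1],
    [[91, 0, 0], [0.4, -54, 50.4], 1],
    [[91, 0, 0], [0.4, -54, 50.4], 1],
    [[91, 0, 0], [0.4, -54, 50.4], 1],
    [[91, 0, 0], [0.4, -54, 50.4], 1],
    [[91, 0, 0], [0.4, -54, 50.4], 1],
    [[91, 0, 0], [0.4, -54, 50.4], 1],
    [[91, 0, 0], [0.4, -54, 50.4], 1],
    [[91, 0, 0], [0.4, -54, 50.4], 1]
  ]
}}

```text
time_s: 1.3
ee_pos: [0.3912, 0.1746, 0.3015]
eef_rot: [0.539, 0.458, -0.538, 0.458]
ft_force: [1.1, 1.0, -0.8]
width: 1.004
```

Run:
```python
from cell import arm
from h import *
s=arm.observe()
print(s["ee_pos"],rel(s,(.51,-.03,.30),tool(np.radians(-14))))
```

```text
[0.39116284 0.17462684 0.30154751] (array([ 4.78, -0.03, -0.04]), array([ 0.16, 15.01, 18.29]))
```

{"op": "step_arm", "data": {
  "series": [
    [[4.8, 0, 0], [0, 15, 18.3], 1],
    [[4.8, 0, 0], [0, 15, 18.3], 1],
    [[4.8, 0, 0], [0, 15, 18.3], 1],
    [[4.8, 0, 0], [0, 15, 18.3], 1],
    [[4.8, 0, 0], [0, 15, 18.3], 1],
    [[4.8, 0, 0], [0, 15, 18.3], 1],
    [[4.8, 0, 0], [0, 15, 18.3], 1],
    [[4.8, 0, 0], [0, 15, 18.3], 1],
    [[4.8, 0, 0], [0, 15, 18.3], 1]
  ]
}}

```text
time_s: 2.05
ee_pos: [0.51, -0.0273, 0.3009]
eef_rot: [-0.556, -0.437, 0.556, -0.436]
ft_force: [0.6, 0.0, -0.1]
width: 1.001
```

Run:
```python
from cell import arm,optics
from h import *
c=optics.read_camera("wrist");cv2.imwrite("pics/w1.png",c["frame"]);cv2.imwrite("pics/w1b.png",cv2.resize(c["frame"],(800,600),interpolation=cv2.INTER_CUBIC))
import pickle;pickle.dump(c,open("w1.pkl","wb"))
s=arm.observe();print(s["ee_pos"],s["joint_vel"],c["xyz"],w2p(c,[[.5484,-.112,.068],[.4745,-.0475,.062]]))
```

```text
[ 0.50982811 -0.02684548  0.30098662] [ 0.01403011 -0.00565548  0.00512319 -0.00036304 -0.00151656  0.00038347] [0.52851994 0.04665419 0.37066389] [[307.57068951 243.65443921]
 [228.03929392 203.06864534]]
```

View pics/w1b.png

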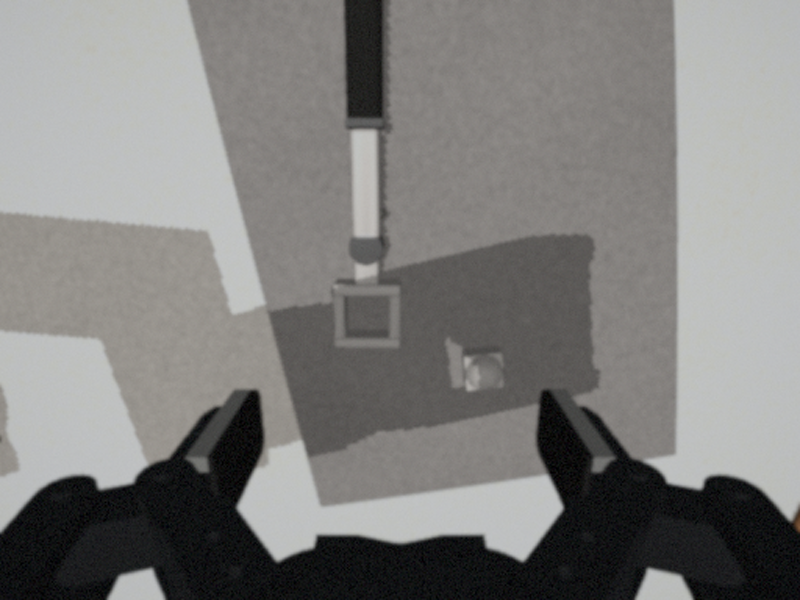

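The ring is at about (367,315) and the nut at about (484,370) in the 800×600 view. The nut looks almost parallel to the ring. I'll zoom in for corners.

Run:
```python
import pickle
from h import *
c=pickle.load(open("w1.pkl","rb"));f=c["frame"]
a=cv2.resize(f[172:230,205:265],None,fx=10,fy=10,interpolation=cv2.INTER_CUBIC)
b=cv2.resize(f[212:258,280:330],None,fx=12,fy=12,interpolation=cv2.INTER_CUBIC)
b=cv2.convertScaleAbs(b,alpha=1.3)
cv2.imwrite("pics/ring.png",a);cv2.imwrite("pics/nut.png",b)
```

```text
(no output)
```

View pics/ring.png

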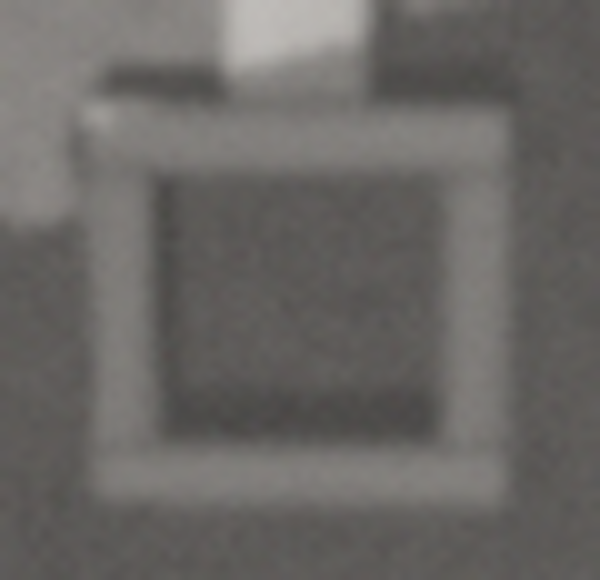

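View pics/nut.png

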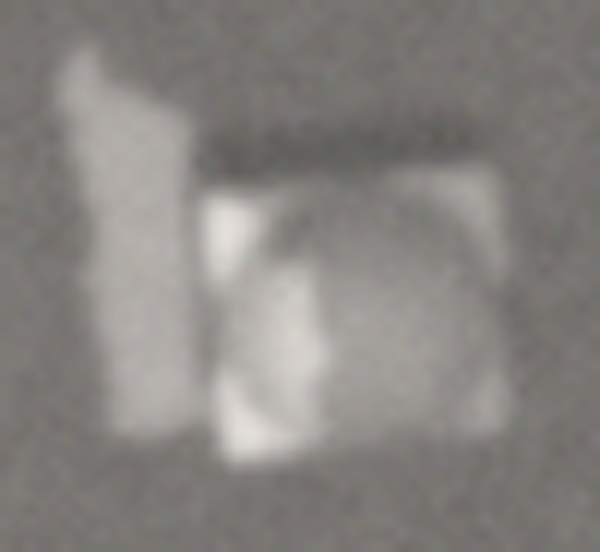

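Run:
```python
import pickle
from h import *
c=pickle.load(open("w1.pkl","rb"))
def rep(n,pts,z,ox,oy,f):
    uv=(np.array(pts,float)+.5)/f-.5+[ox,oy]
    P=p2w(c,uv,z)[:,:2]; e=np.roll(P,-1,0)-P
    a=np.degrees(np.arctan2(e[:,1],e[:,0]))
    print(n,"c",P.mean(0),"len",np.linalg.norm(e,axis=1),"ang mod90",a%90)
rep("nut",[(202,190),(497,165),(512,437),(230,465)],.057,280,212,12)
rep("outer",[(90,105),(510,105),(507,500),(95,500)],.062,205,172,10)
rep("inner",[(152,168),(447,168),(445,445),(162,445)],.062,205,172,10)
f=.64
P=p2w(c,np.array([(366,123),(365,247),(366,316)])*f,[.066,.064,.062]);print(P,np.degrees(np.arctan2(*(P[0]-P[2])[1::-1])), np.linalg.norm(P-P[2],axis=1))
```

```text
nut c [ 0.55267624 -0.11118008] len [0.02762934 0.0283846  0.02711064 0.02887497] ang mod90 [81.53778974 83.0316137  82.53618614 84.04428264]
outer c [ 0.48160281 -0.04821647] len [0.0442863  0.04476959 0.04526423 0.04483151] ang mod90 [76.34176302 75.90399546 76.3971885  74.65457451]
inner c [ 0.4816627  -0.04845611] len [0.0313012  0.03141575 0.0309051  0.03143368] ang mod90 [76.35030778 75.57138191 76.3889132  76.2938492 ]
[[ 0.51336118  0.07219978  0.066     ]
 [ 0.49311303 -0.00137203  0.064     ]
 [ 0.48123407 -0.04816481  0.062     ]] 75.05530029613223 [0.12464263 0.04831846 0.        ]
```

Run:
```python
from cell import arm
from h import *
s=arm.observe();print(s["ee_pos"])
print(rel(s,(.5022,.0342,.15),tool(np.radians(-14))),rel(s,(.5022,.0342,.120),tool(np.radians(-14))))
```

```text
[ 0.50982811 -0.02684548  0.30098662]
(array([ 0.34, -0.  ,  0.06]), array([15.1 , -2.17, -5.75])) (array([ 0.34, -0.  ,  0.06]), array([18.1 , -2.17, -5.75]))
```

{"op": "step_arm", "data": {
  "series": [
    [[0, 0, 0], [4, -2.2, -5.8], 1],
    [[0, 0, 0], [8, -2.2, -5.8], 1],
    [[0, 0, 0], [12, -2.2, -5.8], 1],
    [[0, 0, 0], [15, -2.2, -5.8], 1],
    [[0, 0, 0], [15, -2.2, -5.8], 1],
    [[0, 0, 0], [15, -2.2, -5.8], 1]
  ]
}}

```text
time_s: 2.6
ee_pos: [0.5006, 0.0352, 0.1492]
eef_rot: [-0.554, -0.439, 0.557, -0.436]
ft_force: [0.4, 0.2, 0.2]
width: 1.004
```

Run:
```python
from cell import arm,optics
from h import *
s=arm.observe();print(s["ee_pos"])
print(rel(s,(.5022,.0342,.120),tool(np.radians(-14))))
c=optics.read_camera("wrist");cv2.imwrite("pics/w2.png",c["frame"])
```

```text
[0.5006393  0.03515164 0.14924618]
(array([0.44, 0.1 , 0.36]), array([2.92, 0.19, 0.05]))
```

View pics/w2.png

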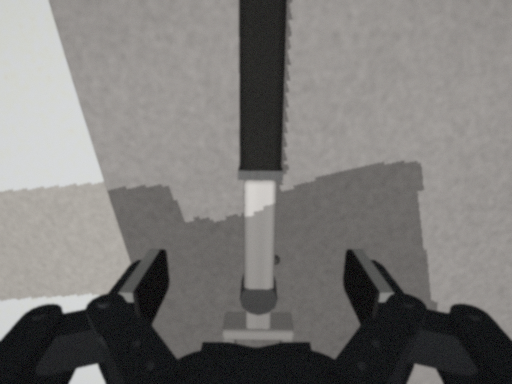

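The bar is centred between the fingers, at column 260 against a midpoint of 256. I'll descend and close.

{"op": "step_arm", "data": {
  "series": [
    [[0, 0, 0], [1.5, 0.2, 0], 1],
    [[0, 0, 0], [2.9, 0.2, 0], 1],
    [[0, 0, 0], [2.9, 0.2, 0], 0.5],
    [[0, 0, 0], [2.9, 0.2, 0], 0.1],
    [[0, 0, 0], [2.9, 0.2, 0], 0],
    [[0, 0, 0], [2.9, 0.2, 0], 0],
    [[0, 0, 0], [2.9, 0.2, 0], 0],
    [[0, 0, 0], [2.9, 0.2, 0], 0],
    [[0, 0, 0], [2.9, 0.2, 0], 0],
    [[0, 0, 0], [2.9, 0.2, 0], 0]
  ]
}}

```text
time_s: 3.48
ee_pos: [0.505, 0.0336, 0.1234]
eef_rot: [0.556, 0.437, -0.556, 0.437]
ft_force: [-2.6, -0.1, 11.5]
width: 0.192
```

Run:
```python
from cell import arm,optics
from h import *
s=arm.observe();print(s["ee_pos"],s["width"],s["ft_force"],arm.tip_extent)
```

```text
[0.50497562 0.03362146 0.1233659 ] 0.19174731000458656 [-2.62846637 -0.06457914 11.49706065] 0.0726
```

{"op": "step_arm", "data": {
  "series": [
    [[0, 0, 0], [0, 0, 0], 0.45],
    [[0, 0, 0], [0, 0, 0], 0.45],
    [[0, 0, 0], [-0.7, 0, 0], 0.45],
    [[0, 0, 0], [-0.7, 0, 0], 0.45],
    [[0, 0, 0], [-0.7, 0, 0], 0],
    [[0, 0, 0], [-0.7, 0, 0], 0],
    [[0, 0, 0], [-0.7, 0, 0], 0],
    [[0, 0, 0], [-0.7, 0, 0], 0],
    [[0, 0, 0], [-0.7, 0, 0], 0]
  ]
}}

```text
time_s: 4.23
ee_pos: [0.505, 0.0336, 0.1297]
eef_rot: [0.556, 0.437, -0.556, 0.437]
ft_force: [-1.3, 0.0, 7.9]
width: 0.181
```

{"op": "step_arm", "data": {
  "series": [
    [[0, 0, 0], [-1, 0, 0], 0],
    [[0, 0, 0], [-2, 0, 0], 0],
    [[0, 0, 0], [-3, 0, 0], 0],
    [[0, 0, 0], [-4, 0, 0], 0],
    [[0, 0, 0], [-5, 0, 0], 0],
    [[0, 0, 0], [-5, 0, 0], 0],
    [[0, 0, 0], [-5, 0, 0], 0]
  ]
}}

```text
time_s: 4.82
ee_pos: [0.5052, 0.0336, 0.1801]
eef_rot: [0.557, 0.436, -0.555, 0.437]
ft_force: [-0.2, 0.2, -4.1]
width: 0.189
```

Run:
```python
from cell import arm,optics
from h import *
s=arm.observe();print(s["ee_pos"],s["width"],s["ft_force"],s["moment"],arm.tip_extent)
for n in("wrist","scene"):
    c=optics.read_camera(n);f=c["frame"]
    if n=="scene": f=cv2.resize(f[120:280,150:370],None,fx=3.5,fy=3.5,interpolation=cv2.INTER_CUBIC)
    cv2.imwrite(f"pics/{n}3.png",f)
```

```text
[0.50521274 0.03364799 0.18014772] 0.1893780675416345 [-0.1745017   0.20528467 -4.13770873] [0.01917459 0.03673829 0.01067737] 0.0726
```

View pics/scene3.png

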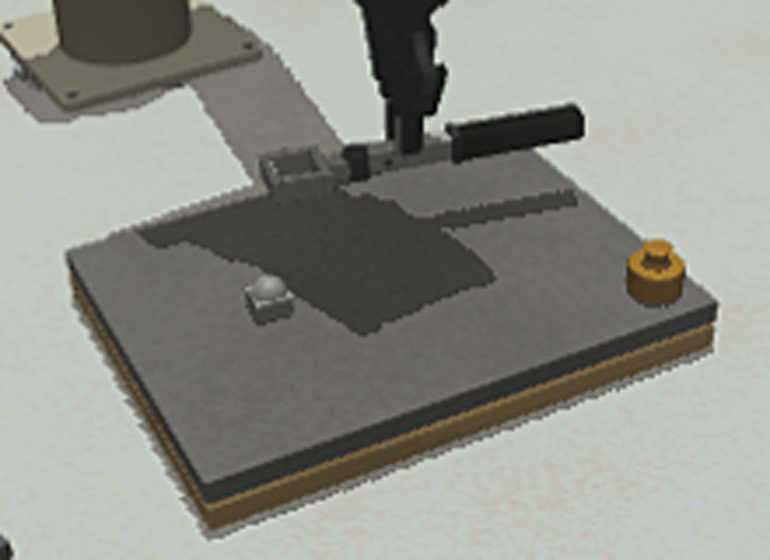

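View pics/wrist3.png

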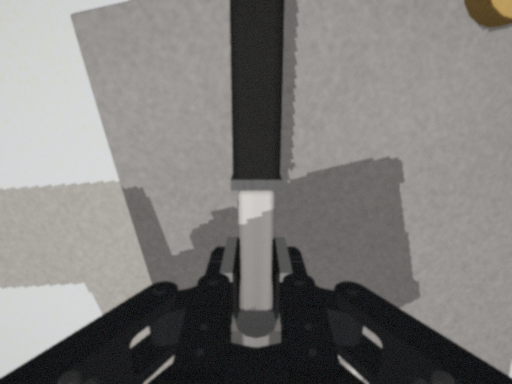

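The wrench is held level and the wrist force is –4.1 N, which matches its weight. I'll move the ring above the nut, keeping it clear.

Run:
```python
from cell import arm,optics
from h import *
s=arm.observe();R0=R.from_quat(s["eef_rot"]);y=R0.as_matrix()[:,1];print("jaw yaw",np.degrees(np.arctan2(y[1],y[0])))
print(rel(s,(.5634,-.0267,.168),tool(np.radians(-7.2))))
c=optics.read_camera("wrist")
# rubber grip start front edge: wrench bottom at tcp-.0877, collar top ~ +.024
z=s["ee_pos"][2]-.0877
for r,h in((183,.024),(190,.022)):
    P=p2w(c,[(256,r)],z+h)[0];print(R0.inv().apply(P-s["ee_pos"]))
```

```text
jaw yaw -13.681343026076288
(array([-6.48,  0.  ,  0.02]), array([1.11, 7.15, 4.47]))
[ 0.06369652  0.00051056 -0.04085936]
[ 0.06569684  0.00051623 -0.03695669]
```

{"op": "step_arm", "data": {
  "series": [
    [[-3, 0, 0], [0, 2, 2], 0],
    [[-6, 0, 0], [0.5, 4, 4], 0],
    [[-7, 0, 0], [0.8, 6, 5], 0],
    [[-7, 0, 0], [0.8, 6, 5], 0],
    [[-7, 0, 0], [0.8, 6, 5], 0]
  ]
}}

```text
time_s: 5.38
ee_pos: [0.5514, -0.0299, 0.1703]
eef_rot: [-0.528, -0.47, 0.529, -0.469]
ft_force: [-0.8, -0.8, -3.3]
width: 0.183
```

Run:
```python
from cell import arm,optics
from h import *
s=arm.observe()
R0=R.from_quat(s["eef_rot"]);y=R0.as_matrix()[:,1];print("jaw yaw",np.degrees(np.arctan2(y[1],y[0])),s["ee_pos"])
print(rel(s,(.5630,-.0267,.170),tool(np.radians(-7.2))))
```

```text
jaw yaw -6.788665345453045 [ 0.55143434 -0.02987121  0.17031972]
(array([ 0.41, -0.  ,  0.07]), array([ 0.03,  1.11, -0.45]))
```

{"op": "step_arm", "data": {
  "series": [
    [[0.4, 0, 0], [0, 1.1, -0.45], 0],
    [[0.4, 0, 0], [0, 1.1, -0.45], 0],
    [[0.4, 0, 0], [0, 1.1, -0.45], 0],
    [[0.4, 0, 0], [0, 1.1, -0.45], 0]
  ]
}}

```text
time_s: 5.72
ee_pos: [0.5617, -0.0254, 0.1709]
eef_rot: [-0.529, -0.469, 0.53, -0.468]
ft_force: [0.4, -0.5, -4.4]
width: 0.184
```

Run:
```python
from cell import arm,optics
from h import *
import pickle
s=arm.observe();print(s["ee_pos"],s["ft_force"])
R0=R.from_quat(s["eef_rot"]);y=R0.as_matrix()[:,1];print("jaw yaw",np.degrees(np.arctan2(y[1],y[0])))
cs={n:optics.read_camera(n) for n in("wrist","scene","top")}
pickle.dump((s,cs),open("w4.pkl","wb"))
cv2.imwrite("pics/wrist4.png",cs["wrist"]["frame"])
cv2.imwrite("pics/scene4.png",cv2.resize(cs["scene"]["frame"][165:235,195:295],None,fx=8,fy=8,interpolation=cv2.INTER_CUBIC))
cv2.imwrite("pics/top4.png",cv2.resize(cs["top"]["frame"][180:240,240:320],None,fx=8,fy=8,interpolation=cv2.INTER_CUBIC))
```

```text
[ 0.56167703 -0.02541741  0.17088183] [ 0.38112762 -0.54851039 -4.4072597 ]
jaw yaw -7.029536548246326
```

View pics/scene4.png

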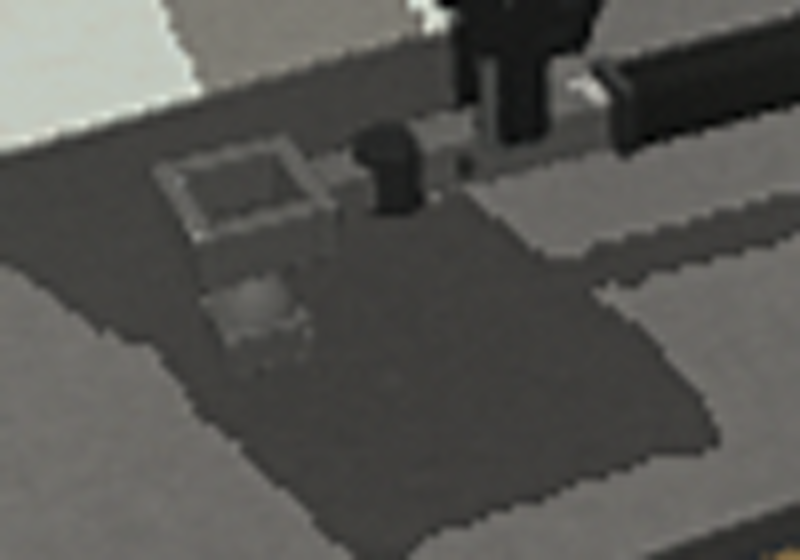

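View pics/top4.png

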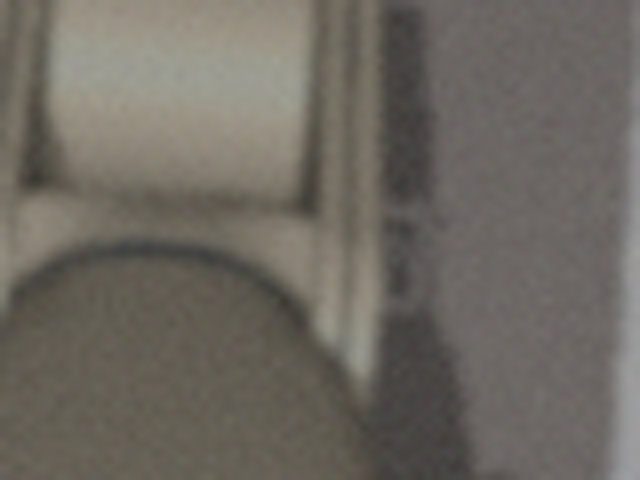

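View pics/wrist4.png

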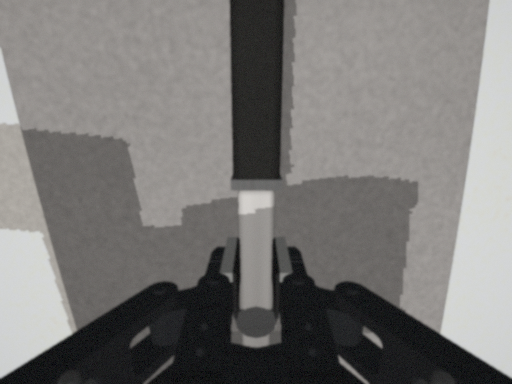

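The ring is hovering just above the nut in the scene view, with the ring near (245,190) and the nut near (255,310) in the zoom. I'll enhance both scene pictures and measure the relative offset.

Run:
```python
import pickle
from h import *
s,cs=pickle.load(open("w4.pkl","rb"))
f=cs["scene"]["frame"][180:214,212:242]
g=cv2.resize(f,None,fx=16,fy=16,interpolation=cv2.INTER_CUBIC);g=cv2.normalize(cv2.convertScaleAbs(g,alpha=1.9,beta=-60),None,0,255,cv2.NORM_MINMAX)
cv2.imwrite("pics/s4a.png",g)
f0=cv2.imread("pics/scene0.png")
g=cv2.resize(f0[172:216,215:260],None,fx=13,fy=13,interpolation=cv2.INTER_CUBIC);cv2.imwrite("pics/s0a.png",cv2.convertScaleAbs(g,alpha=1.5,beta=-30))
```

```text
(no output)
```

View pics/s4a.png

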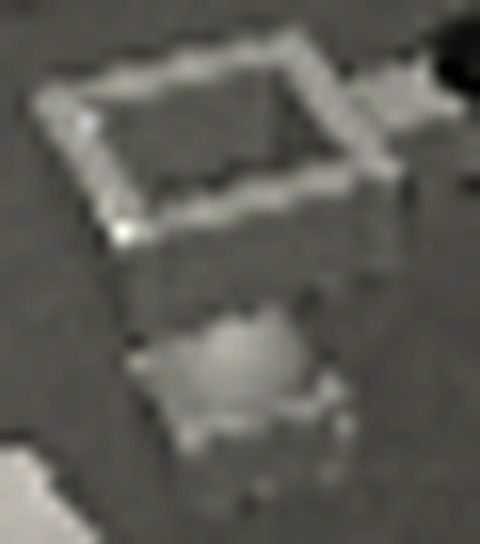

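View pics/s0a.png

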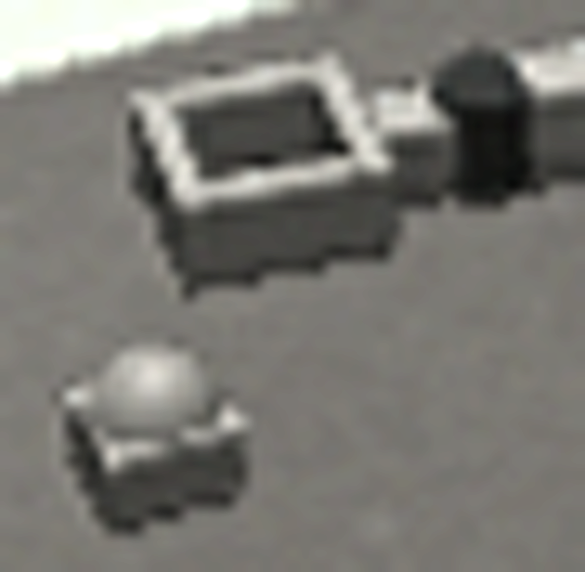

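Run:
```python
import pickle
from h import *
from scipy.optimize import least_squares
s,cs=pickle.load(open("w4.pkl","rb"));c=cs["scene"]
def fit(pts,f,ox,oy,half,z,yaw0,sel):
    uv=(np.array(pts,float)+.5)/f-.5+[ox,oy]
    def mod(p):
        a=p[2]; q=np.array([(-1,-1),(-1,1),(1,1),(1,-1)])*half
        M=np.array([[np.cos(a),-np.sin(a)],[np.sin(a),np.cos(a)]])
        P=q@M.T+p[:2]; return np.c_[P,np.full(4,z)][sel]
    r=least_squares(lambda p:(w2p(c,mod(p))-uv).ravel(),[.55,-.1,yaw0])
    print(r.x[:2],np.degrees(r.x[2]),"res",np.round(r.fun,2));return r.x
# q order in world approx: (-,-)=L?,(-,+)=T,(+,+)=R,(+,-)=B
zr=s["ee_pos"][2]-.0877+.020
for dz in(0,.001):
    fit([(38,95),(292,35),(398,162),(122,240)],16,212,180,.02325,zr+dz,-.12,[0,1,2,3])
fit([(130,360),(340,385),(185,445)],16,212,180,.014,.057,-.12,[0,2,3])
print("start")
fit([(135,100),(328,60),(388,162),(190,205)],13,215,172,.02325,.062,-.24,[0,1,2,3])
fit([(65,398),(248,415),(112,465)],13,215,172,.014,.057,-.12,[0,2,3])
```

```text
[ 0.55285424 -0.1142541 ] -7.075223511238174 res [-1.1  -0.13  0.57 -0.81  0.67  0.46 -0.15  0.32]
[ 0.5542455 -0.1148847] -7.075131737198146 res [-1.12 -0.13  0.58 -0.83  0.69  0.46 -0.16  0.33]
[ 0.55220431 -0.11382057] -4.4264462939882865 res [-0.74 -0.49  0.69  0.53  0.04 -0.08]
start
[ 0.48278607 -0.05229149] -11.665857667435008 res [-0.96 -0.26  0.49 -0.49  1.01  0.19 -0.54  0.4 ]
[ 0.55239996 -0.11337386] -2.887926226036054 res [-0.51 -0.52  0.12  0.52  0.38 -0.03]
```

Scene fit puts the ring within about 1 mm of the nut. The wrist estimate is about 1.3 mm different, so I'll start from here and descend watching the force.

{"op": "step_arm", "data": {
  "series": [
    [[0, 0, 0], [0.8, 0.05, 0.03], 0],
    [[0, 0, 0], [1.5, 0.05, 0.03], 0],
    [[0, 0, 0], [2, 0.05, 0.03], 0],
    [[0, 0, 0], [2, 0.05, 0.03], 0]
  ]
}}

```text
time_s: 6.2
ee_pos: [0.5622, -0.0263, 0.1495]
eef_rot: [-0.529, -0.469, 0.531, -0.467]
ft_force: [0.3, 0.5, -3.6]
width: 0.181
```

{"op": "step_arm", "data": {
  "series": [
    [[0, 0, 0], [0.4, 0, 0], 0],
    [[0, 0, 0], [0.6, 0, 0], 0],
    [[0, 0, 0], [0.6, 0, 0], 0]
  ]
}}

```text
time_s: 6.45
ee_pos: [0.5629, -0.0263, 0.1447]
eef_rot: [-0.53, -0.468, 0.53, -0.468]
ft_force: [0.6, 0.2, -4.8]
width: 0.183
```

{"op": "step_arm", "data": {
  "series": [
    [[0, 0, 0], [0.2, 0, 0], 0],
    [[0, 0, 0], [0.3, 0, 0], 0],
    [[0, 0, 0], [0.3, 0, 0], 0]
  ]
}}

```text
time_s: 6.7
ee_pos: [0.5631, -0.0263, 0.1421]
eef_rot: [-0.53, -0.468, 0.53, -0.468]
ft_force: [-0.3, 0.3, -4.1]
width: 0.186
```

{"op": "step_arm", "data": {
  "series": [
    [[0, 0, 0], [0.3, 0, 0], 0],
    [[0, 0, 0], [0.6, 0, 0], 0],
    [[0, 0, 0], [0.6, 0, 0], 0]
  ]
}}

```text
time_s: 6.95
ee_pos: [0.5628, -0.0263, 0.1356]
eef_rot: [-0.53, -0.468, 0.53, -0.468]
ft_force: [-0.4, 0.1, -4.9]
width: 0.184
```

{"op": "step_arm", "data": {
  "series": [
    [[0, 0, 0], [0.2, 0, 0], 0],
    [[0, 0, 0], [0.4, 0, 0], 0],
    [[0, 0, 0], [0.4, 0, 0], 0]
  ]
}}

```text
time_s: 7.2
ee_pos: [0.563, -0.0263, 0.1318]
eef_rot: [-0.53, -0.468, 0.53, -0.468]
ft_force: [0.2, 0.5, -4.6]
width: 0.18
```

Underside is now near 46 mm, with no contact force, so the ring is over the nut. I'll take the last few mm gently.

{"op": "step_arm", "data": {
  "series": [
    [[0, 0, 0], [0.1, 0, 0], 0],
    [[0, 0, 0], [0.2, 0, 0], 0],
    [[0, 0, 0], [0.2, 0, 0], 0]
  ]
}}

```text
time_s: 7.45
ee_pos: [0.5631, -0.0263, 0.1301]
eef_rot: [-0.53, -0.468, 0.53, -0.468]
ft_force: [0.5, 0.4, -3.9]
width: 0.184
```

{"op": "step_arm", "data": {
  "series": [
    [[0, 0, 0], [0.1, 0, 0], 0],
    [[0, 0, 0], [0.2, 0, 0], 0],
    [[0, 0, 0], [0.2, 0, 0], 0]
  ]
}}

```text
time_s: 7.7
ee_pos: [0.5633, -0.0263, 0.1297]
eef_rot: [0.53, 0.468, -0.53, 0.468]
ft_force: [-5.1, -0.1, 11.1]
width: 0.185
```

Run:
```python
from cell import arm,optics
from h import *
s=arm.observe();print(s["ee_pos"],s["ft_force"],s["moment"])
c=optics.read_camera("scene");cv2.imwrite("pics/s5.png",cv2.resize(c["frame"][160:230,195:310],None,fx=6,fy=6,interpolation=cv2.INTER_CUBIC))
```

```text
[ 0.56327794 -0.02630979  0.12966179] [-5.13801445 -0.10718613 11.07688175] [ 0.07396892  0.8252263  -0.04890953]
```

View pics/s5.png

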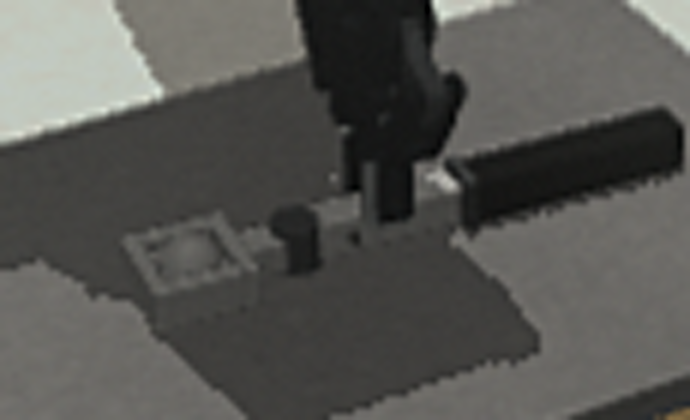

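The dome shows centred inside the ring and the ring sits on the board. TCP height matches the height at the flat grasp. I'll release, go up and over to the handle end.

{"op": "step_arm", "data": {
  "series": [
    [[0, 0, 0], [-0.3, 0, 0], 0.1],
    [[0, 0, 0], [-0.3, 0, 0], 0.6],
    [[0, 0, 0], [-0.3, 0, 0], 0.6],
    [[0, 0, 0], [-0.3, 0, 0], 0.6],
    [[0, 0, 0], [-2, 0, 0], 0.6],
    [[0, 0, 0], [-5, 0, 0], 0.6],
    [[0, 0, 0], [-5, 0, -4], 0.6],
    [[0, 0, 0], [-5, 0, -8], 0.6],
    [[0, 0, 0], [-5, 0, -11.5], 0.6],
    [[0, 0, 0], [-5, 0, -11.5], 0.6],
    [[0, 0, 0], [-5, 0, -11.5], 0.6]
  ]
}}

```text
time_s: 8.67
ee_pos: [0.5776, 0.0896, 0.1782]
eef_rot: [0.529, 0.469, -0.529, 0.469]
ft_force: [-0.4, 0.1, 1.1]
width: 0.602
```

Run:
```python
from cell import arm,optics
from h import *
s=arm.observe();print(s["ee_pos"],s["ft_force"])
N=np.array([.5529,-.1109]);a=np.radians(83)
print(rel(s,(*(N+.2*np.array([np.cos(a),np.sin(a)])),.130),tool(a-np.pi/2)))
c=optics.read_camera("wrist");cv2.imwrite("pics/w6.png",c["frame"])
c=optics.read_camera("scene");cv2.imwrite("pics/s6.png",cv2.resize(c["frame"][120:270,160:360],None,fx=4,fy=4,interpolation=cv2.INTER_CUBIC))
```

```text
[0.57756401 0.08963388 0.1782467 ] [-0.41340265  0.11116434  1.08112439]
(array([ 0.11, -0.01, -0.03]), array([ 4.82, -0.01,  0.21]))
```

View pics/w6.png

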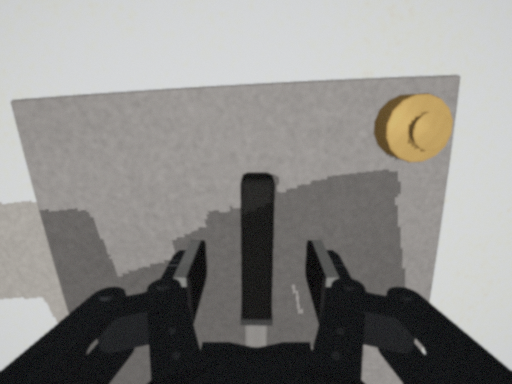

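View pics/s6.png

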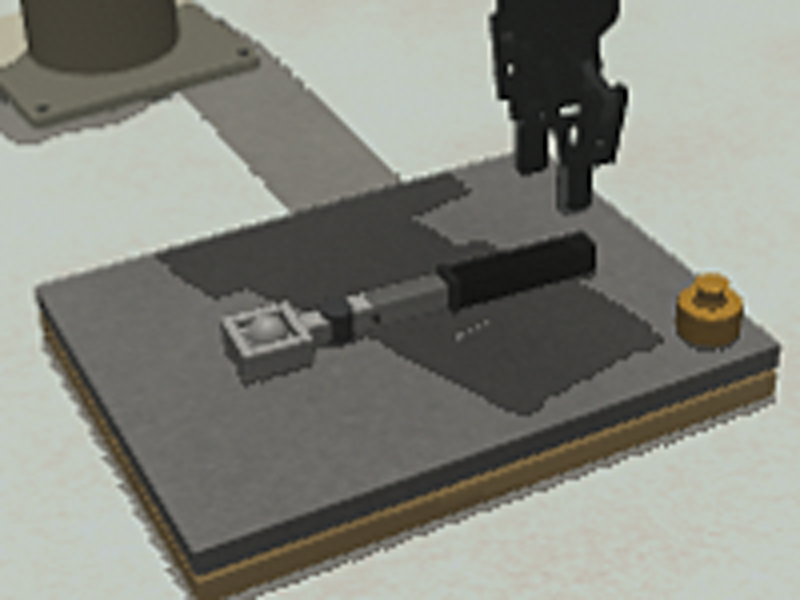

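Wrench lies flat on the nut, and the handle is centred between the open fingers (column 257). I'll descend around the grip.

{"op": "step_arm", "data": {
  "series": [
    [[0, 0, 0], [1.5, 0, 0.2], 0.6],
    [[0, 0, 0], [3, 0, 0.2], 0.6],
    [[0, 0, 0], [4.2, 0, 0.2], 0.45],
    [[0, 0, 0], [4.7, 0, 0.2], 0.45],
    [[0, 0, 0], [4.7, 0, 0.2], 0.45],
    [[0, 0, 0], [4.7, 0, 0.2], 0.45]
  ]
}}

```text
time_s: 9.27
ee_pos: [0.5771, 0.0853, 0.1311]
eef_rot: [-0.53, -0.468, 0.53, -0.468]
ft_force: [-0.1, -0.5, -0.1]
width: 0.451
```

```bash
cat >> h.py <<'E'
N=np.array([.5529,-.1109])
def arc(s,phis,off,z):
    for p in phis:
        a=np.radians(p);u=np.array([np.cos(a),np.sin(a)]);t=np.array([u[1],-u[0]])
        print(p,*[x.tolist() for x in rel(s,(*(N+.2*u+off*t),z),tool(a-np.pi/2))])
def st(s):
    d=s["ee_pos"][:2]-N
    y=R.from_quat(s["eef_rot"]).as_matrix()[:,1]
    print("t",s["time_s"],"pos",s["ee_pos"],"polar",np.degrees(np.arctan2(d[1],d[0])),np.hypot(*d),"yaw+90",90+np.degrees(np.arctan2(y[1],y[0])),"F",s["ft_force"],s["moment"],"w",s["width"])
E
python3 - <<'E'
from cell import arm
from h import *
s=arm.observe();st(s)
arc(s,[83,80,77,74,71,68,65],.0082,.132)
E
```

```text
t 9.2667 pos [0.57707155 0.08529499 0.13106111] polar 82.97645875821769 0.19767836735310199 yaw+90 82.87515182582793 F [-0.0995031  -0.45265878 -0.10712437] [ 0.02585049 -0.01120797  0.01380891] w 0.4510581817258936
83 [-0.12, 0.01, 0.04] [-0.09, 0.81, -0.23]
80 [2.88, 0.01, 0.04] [-0.1, 1.86, -0.17]
77 [5.88, 0.01, 0.04] [-0.1, 2.9, -0.04]
74 [8.88, 0.01, 0.04] [-0.1, 3.93, 0.13]
71 [11.88, 0.01, 0.04] [-0.1, 4.95, 0.36]
68 [14.88, 0.02, 0.04] [-0.1, 5.96, 0.65]
65 [17.88, 0.02, 0.03] [-0.1, 6.95, 0.98]
```

{"op": "step_arm", "data": {
  "series": [
    [[0, 0, 0], [-0.1, 0.4, -0.2], 0.45],
    [[0, 0, 0], [-0.1, 0.8, -0.2], 0.45],
    [[1, 0, 0], [-0.1, 1.2, -0.2], 0.45],
    [[2, 0, 0], [-0.1, 1.5, -0.2], 0.45],
    [[2.9, 0, 0], [-0.1, 1.86, -0.17], 0.45],
    [[2.9, 0, 0], [-0.1, 1.86, -0.17], 0.45]
  ]
}}

```text
time_s: 9.77
ee_pos: [0.5966, 0.0851, 0.1324]
eef_rot: [0.542, 0.454, -0.542, 0.454]
ft_force: [-0.1, 1.2, -0.5]
width: 0.45
```

```bash
cat > o.py <<'E'
import sys
from cell import arm
from h import *
s=arm.observe();st(s)
arc(s,[float(x) for x in sys.argv[1:]],.0082,.132)
E
python3 o.py 80 79 78 77 76
```

```text
t 9.7667 pos [0.59662794 0.08514171 0.13244257] polar 77.42577179593358 0.20085936850533406 yaw+90 79.93885147989084 F [-0.14545719  1.16040752 -0.45762239] [-0.0037071  -0.01727414 -0.04837152] w 0.4503181196460818
80.0 [-0.06, -0.01, -0.06] [0.04, -0.08, 0.07]
79.0 [0.94, -0.01, -0.06] [0.04, 0.27, 0.08]
78.0 [1.94, -0.01, -0.06] [0.04, 0.62, 0.11]
77.0 [2.94, -0.02, -0.06] [0.05, 0.96, 0.13]
76.0 [3.94, -0.02, -0.06] [0.05, 1.31, 0.17]
```

{"op": "step_arm", "data": {
  "series": [
    [[1, 0, 0], [0, 0.35, 0.08], 0.45],
    [[2, 0, 0], [0, 0.65, 0.1], 0.45],
    [[3, 0, 0], [0, 1, 0.12], 0.45]
  ]
}}

```text
time_s: 10.02
ee_pos: [0.6055, 0.0823, 0.1321]
eef_rot: [-0.554, -0.44, 0.554, -0.44]
ft_force: [-1.4, 1.1, -0.6]
width: 0.45
```

{"op": "step_arm", "data": {
  "series": [
    [[1, 0, 0], [0, 0.35, 0.02], 0.45],
    [[2, 0, 0], [0, 0.7, 0.05], 0.45],
    [[2, 0, 0], [0, 0.7, 0.05], 0.45]
  ]
}}

```text
time_s: 10.27
ee_pos: [0.6128, 0.0801, 0.1322]
eef_rot: [0.561, 0.43, -0.561, 0.43]
ft_force: [-1.0, 1.1, 0.5]
width: 0.452
```

```bash
python3 o.py 75 74 73
```

```text
t 10.2667 pos [0.61279988 0.08008766 0.13217426] polar 72.58689517925842 0.20016063739019332 yaw+90 74.93305525520884 F [-0.99074282  1.13682565  0.4794164 ] [ 0.13305281  0.06266998 -0.05425979] w 0.45182103317012595
75.0 [-0.07, -0.01, -0.03] [0.02, -0.02, -0.0]
74.0 [0.93, -0.01, -0.03] [0.02, 0.33, 0.02]
73.0 [1.93, -0.01, -0.03] [0.02, 0.67, 0.04]
```

{"op": "step_arm", "data": {
  "series": [
    [[1, 0, 0], [0, 0.35, 0.02], 0.45],
    [[2, 0, 0], [0, 0.7, 0.04], 0.45],
    [[2, 0, 0], [0, 0.7, 0.04], 0.45]
  ]
}}

```text
time_s: 10.52
ee_pos: [0.6195, 0.0778, 0.1322]
eef_rot: [0.569, 0.42, -0.568, 0.42]
ft_force: [-1.2, -0.4, -0.0]
width: 0.449
```

```bash
python3 o.py 73 71
```

```text
t 10.5167 pos [0.61945467 0.07777514 0.13220099] polar 70.56983634285112 0.2000695752705248 yaw+90 72.93664846887611 F [-1.2099885  -0.44443357 -0.04213711] [ 0.14988229  0.08849977 -0.02235256] w 0.44889266692376023
73.0 [-0.06, -0.0, -0.04] [0.02, -0.03, -0.01]
71.0 [1.94, -0.0, -0.04] [0.02, 0.67, 0.03]
```

{"op": "step_arm", "data": {
  "series": [
    [[1, 0, 0], [0, 0.35, 0.02], 0.45],
    [[2, 0, 0], [0, 0.7, 0.04], 0.45],
    [[2, 0, 0], [0, 0.7, 0.04], 0.45]
  ]
}}

```text
time_s: 10.77
ee_pos: [0.6261, 0.0753, 0.1322]
eef_rot: [0.576, 0.41, -0.576, 0.411]
ft_force: [0.2, 0.9, 0.0]
width: 0.45
```

{"op": "step_arm", "data": {
  "series": [
    [[1, 0, 0], [0, 0.35, 0.02], 0.45],
    [[1, 0, 0], [0, 0.35, 0.02], 0.45]
  ]
}}

```text
time_s: 10.93
ee_pos: [0.6292, 0.0741, 0.1322]
eef_rot: [0.58, 0.405, -0.579, 0.405]
ft_force: [-0.9, 0.4, -0.7]
width: 0.449
```

```bash
python3 o.py 70 69
```

```text
t 10.9333 pos [0.62915212 0.07407259 0.13224775] polar 67.5968448869206 0.20007309737994236 yaw+90 69.9472072829914 F [-0.86104726  0.42717309 -0.66552615] [ 0.08735006  0.16666369 -0.01708795] w 0.4490610989762115
70.0 [-0.05, -0.01, -0.03] [0.02, -0.02, -0.01]
69.0 [0.95, -0.01, -0.03] [0.02, 0.33, 0.01]
```

Run:
```python
from cell import arm,optics
from h import *
c=optics.read_camera("wrist");cv2.imwrite("pics/w7.png",c["frame"])
c=optics.read_camera("scene");cv2.imwrite("pics/s7.png",cv2.resize(c["frame"][120:270,160:360],None,fx=4,fy=4,interpolation=cv2.INTER_CUBIC))
```

```text
(no output)
```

View pics/w7.png

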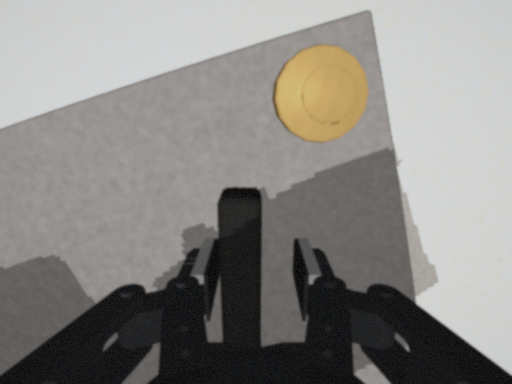

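View pics/s7.png

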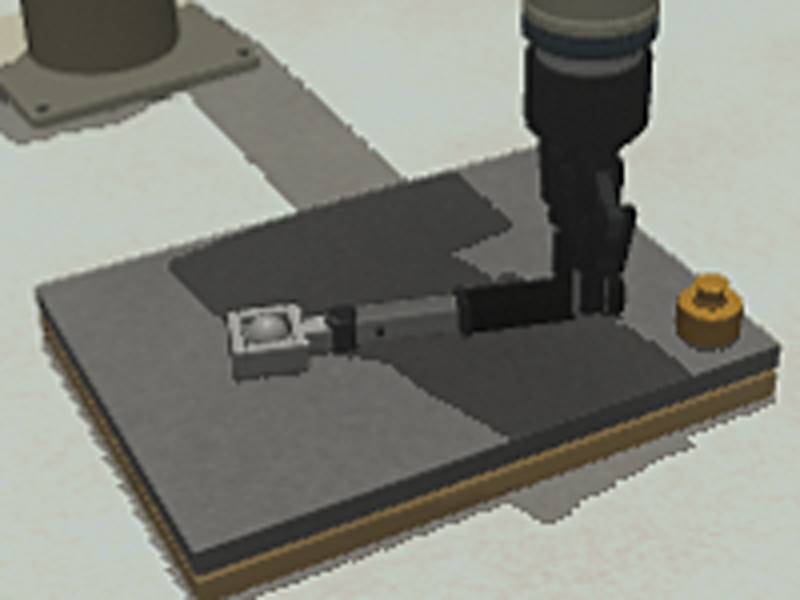

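The handle follows the left finger and is still straight, with the ring flat on the nut. I'll continue in small steps.

{"op": "step_arm", "data": {
  "series": [
    [[1, 0, 0], [0, 0.35, 0.02], 0.45],
    [[1.5, 0, 0], [0, 0.52, 0.03], 0.45]
  ]
}}

```text
time_s: 11.2
ee_pos: [0.6335, 0.0722, 0.1322]
eef_rot: [-0.585, -0.398, 0.585, -0.398]
ft_force: [-2.9, 1.4, 1.1]
width: 0.449
```

{"op": "step_arm", "data": {
  "series": [
    [[1, 0, 0], [0, 0.35, 0.02], 0.45],
    [[1.5, 0, 0], [0, 0.52, 0.03], 0.45]
  ]
}}

```text
time_s: 11.37
ee_pos: [0.6385, 0.0699, 0.1323]
eef_rot: [0.59, 0.39, -0.59, 0.39]
ft_force: [-3.3, 0.6, 2.3]
width: 0.449
```

```bash
python3 o.py 67 66
```

```text
t 11.3667 pos [0.63851965 0.06987591 0.13225568] polar 64.65668278746246 0.20002663644215016 yaw+90 66.93131287581862 F [-3.25637835  0.55811283  2.26963084] [0.14892081 0.49587423 0.06568851] w 0.4489277937784924
67.0 [-0.07, -0.0, -0.01] [0.03, 0.0, -0.01]
66.0 [0.93, -0.0, -0.01] [0.03, 0.35, 0.0]
```

{"op": "step_arm", "data": {
  "series": [
    [[1, 0, 0], [0, 0.35, 0.02], 0.45],
    [[1.5, 0, 0], [0, 0.52, 0.03], 0.45]
  ]
}}

```text
time_s: 11.53
ee_pos: [0.643, 0.0676, 0.1322]
eef_rot: [-0.595, -0.382, 0.595, -0.382]
ft_force: [-4.2, 2.2, 2.4]
width: 0.452
```

{"op": "step_arm", "data": {
  "series": [
    [[1, 0, 0], [0, 0.35, 0.02], 0.45],
    [[1.5, 0, 0], [0, 0.52, 0.03], 0.45]
  ]
}}

```text
time_s: 11.7
ee_pos: [0.6468, 0.0656, 0.1321]
eef_rot: [-0.599, -0.375, 0.601, -0.374]
ft_force: [-7.6, 4.7, 4.5]
width: 0.451
```

```bash
python3 o.py 64 63
```

```text
t 11.7 pos [0.64675277 0.06557296 0.13207774] polar 61.99482789678728 0.19987758096232655 yaw+90 63.92361534820445 F [-7.64478545  4.65944904  4.48489413] [ 0.91160977  1.44731611 -0.02770523] w 0.45060417207313
64.0 [-0.08, 0.03, 0.14] [0.01, 0.12, -0.02]
63.0 [0.92, 0.03, 0.14] [0.01, 0.47, -0.01]
```

Seated: sideways force is 9 N. I'll go in 1° steps.

{"op": "step_arm", "data": {
  "series": [
    [[0.5, 0, 0], [0, 0.2, 0.01], 0.45],
    [[1, 0, 0], [0, 0.35, 0.01], 0.45]
  ]
}}

```text
time_s: 11.87
ee_pos: [0.6491, 0.0643, 0.132]
eef_rot: [-0.602, -0.37, 0.604, -0.368]
ft_force: [-10.3, 6.1, 6.6]
width: 0.449
```

```bash
python3 o.py 62
```

```text
t 11.8667 pos [0.6490544  0.06427488 0.13203636] polar 61.23738822671655 0.19982969969680656 yaw+90 62.94767796636709 F [-10.28086071   6.12260406   6.55131146] [0.99502369 1.8152146  0.0344693 ] w 0.4494003317641935
62.0 [0.95, 0.07, 0.24] [0.0, 0.55, -0.01]
```

{"op": "step_arm", "data": {
  "series": [
    [[0.5, 0, 0], [0, 0.15, 0.01], 0.45],
    [[0.8, 0, 0], [0, 0.3, 0.01], 0.45],
    [[0.8, 0, 0], [0, 0.3, 0.01], 0.45]
  ]
}}

```text
time_s: 12.12
ee_pos: [0.6512, 0.0631, 0.132]
eef_rot: [-0.604, -0.366, 0.607, -0.364]
ft_force: [-9.8, 6.1, 7.6]
width: 0.451
```

```bash
python3 o.py 62;python3 - <<'E'
from cell import arm,optics
from h import *
c=optics.read_camera("scene");cv2.imwrite("pics/s8.png",cv2.resize(c["frame"][160:235,200:330],None,fx=6,fy=6,interpolation=cv2.INTER_CUBIC))
E
```

```text
t 12.1167 pos [0.65115258 0.06306121 0.131993  ] polar 60.54241676107693 0.19979007316266578 yaw+90 62.156803526681045 F [-9.80612797  6.11559167  7.61353088] [1.07337788 1.90915991 0.07110993] w 0.4512244747606544
62.0 [0.16, 0.09, 0.31] [-0.0, 0.31, -0.03]
```

View pics/s8.png

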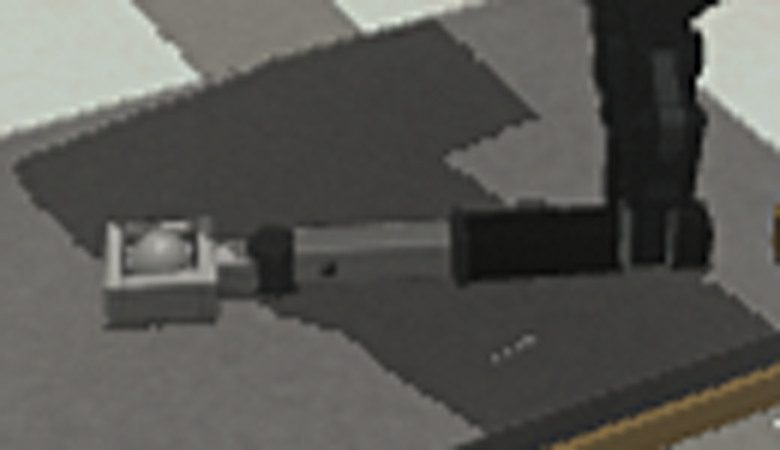

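{"op": "step_arm", "data": {
  "series": [
    [[1, 0, 0], [-0.05, 0.25, 0.01], 0.45],
    [[2, 0, 0], [-0.1, 0.5, 0.02], 0.45],
    [[2, 0, 0], [-0.1, 0.5, 0.02], 0.45]
  ]
}}

```text
time_s: 12.42
ee_pos: [0.656, 0.0601, 0.1323]
eef_rot: [-0.611, -0.355, 0.613, -0.353]
ft_force: [-6.7, 5.6, -2.3]
width: 0.453
```

```bash
python3 o.py 60
```

```text
t 12.4167 pos [0.6559912  0.06012855 0.13229267] polar 58.91960990506064 0.1996961727905163 yaw+90 60.134674346416496 F [-6.73274128  5.5506158  -2.26588924] [0.85415058 1.09775392 0.08652622] w 0.45310778405276975
60.0 [0.13, 0.09, 0.22] [0.03, 0.44, -0.03]
```

{"op": "step_arm", "data": {
  "series": [
    [[1, 0, 0], [0, 0.25, 0.01], 0.45],
    [[2, 0, 0], [0, 0.5, 0.02], 0.45],
    [[2, 0, 0], [0, 0.5, 0.02], 0.45]
  ]
}}

```text
time_s: 12.67
ee_pos: [0.6603, 0.0573, 0.1322]
eef_rot: [-0.617, -0.344, 0.619, -0.343]
ft_force: [-5.7, 4.6, -0.3]
width: 0.452
```

```bash
python3 o.py 58;python3 - <<'E'
from cell import arm,optics
from h import *
import pickle
c=optics.read_camera("scene");pickle.dump(c,open("s9.pkl","wb"));cv2.imwrite("pics/s9.png",cv2.resize(c["frame"][160:235,200:330],None,fx=6,fy=6,interpolation=cv2.INTER_CUBIC))
E
```

```text
t 12.6667 pos [0.66030744 0.05734992 0.1321931 ] polar 57.446639470455914 0.19961060370778133 yaw+90 58.136019489531925 F [-5.69412528  4.62654364 -0.31614318] [0.6516335  0.9294925  0.02819692] w 0.4515815805557223
58.0 [0.14, 0.11, 0.21] [0.02, 0.63, -0.04]
```

View pics/s9.png

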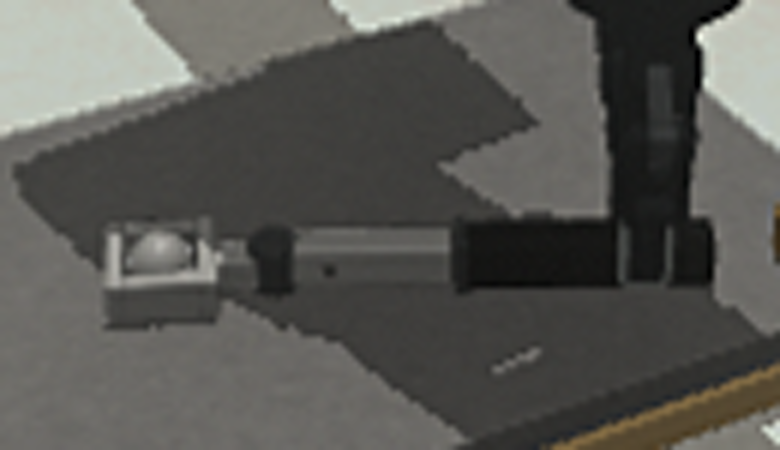

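Run:
```python
from h import *
def b(p,yaw,head):
    u=lambda d:np.array([np.cos(np.radians(d)),np.sin(np.radians(d))])
    y=u(yaw);t=np.array([y[1],-y[0]])
    q=np.array(p)-.0081*t-(N+.048*u(head))
    return head-np.degrees(np.arctan2(q[1],q[0]))
for n,p,y in(("11.7",(.64675,.06557),63.9),("11.87",(.64905,.06427),62.9),("12.1",(.65115,.06306),62.2),("12.4",(.65599,.06013),60.1),("12.67",(.6603,.05735),58.1)):
    print(n,[round(float(np.radians(b(p,y,h))),3) for h in(64.3,63.8,63.3)])
```

```text
11.7 [-0.0, -0.012, -0.023]
11.87 [0.017, 0.005, -0.006]
12.1 [0.033, 0.021, 0.01]
12.4 [0.07, 0.059, 0.047]
12.67 [0.104, 0.092, 0.081]
```

{"op": "step_arm", "data": {
  "series": [
    [[0.6, 0, 0], [0, 0.15, 0], 0.45],
    [[1.2, 0, 0], [0, 0.3, 0.01], 0.45],
    [[1.2, 0, 0], [0, 0.3, 0.01], 0.45]
  ]
}}

```text
time_s: 12.97
ee_pos: [0.6627, 0.0556, 0.1322]
eef_rot: [-0.62, -0.338, 0.623, -0.336]
ft_force: [-6.0, 3.3, -1.2]
width: 0.452
```

```bash
python3 o.py 58;python3 - <<'E'
from cell import arm,optics
from h import *
import pickle
for n in("scene","wrist","top"):
    c=optics.read_camera(n);pickle.dump(c,open(n+"10.pkl","wb"))
    if n=="scene":cv2.imwrite("pics/s10.png",cv2.resize(c["frame"][160:235,200:330],None,fx=6,fy=6,interpolation=cv2.INTER_CUBIC))
    if n=="top":cv2.imwrite("pics/t10.png",cv2.resize(c["frame"][155:265,190:330],None,fx=5,fy=5,interpolation=cv2.INTER_CUBIC))
E
```

```text
t 12.9667 pos [0.66271697 0.05563405 0.13217848] polar 56.598082880161236 0.19948272385436713 yaw+90 56.95768653612845 F [-5.99551375  3.31353951 -1.15074737] [0.49448343 1.04442697 0.06630398] w 0.45183583548089157
58.0 [-1.04, 0.12, 0.21] [0.02, 0.33, -0.06]
```

View pics/s10.png

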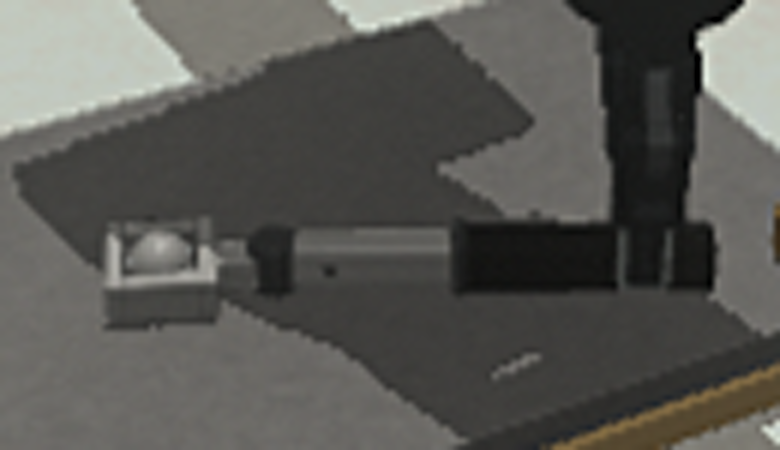

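View pics/t10.png

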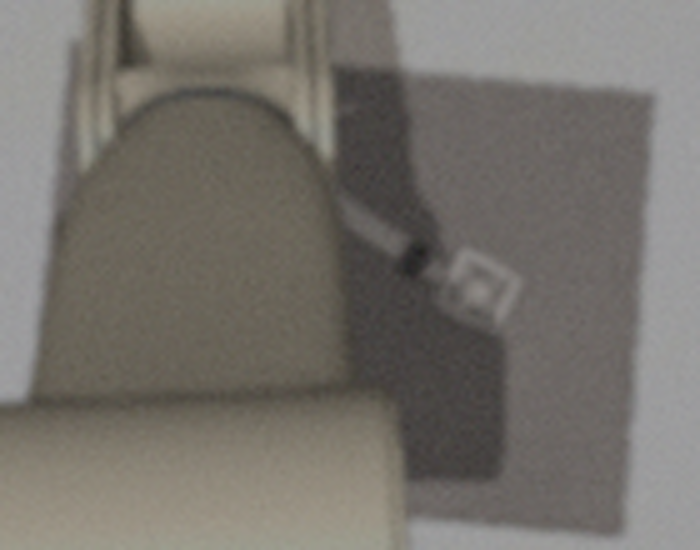

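Run:
```python
from h import *
import pickle
c=pickle.load(open("scene10.pkl","rb"))
def ang(a,b,z):
    uv=(np.array([a,b],float)+.5)/6-.5+[200,160];P=p2w(c,uv,z);d=P[1]-P[0];return P[:,:2].round(4).tolist(),np.degrees(np.arctan2(d[1],d[0]))
print("rub top far",ang((457,220),(617,223),.066))
print("rub bot near",ang((457,292),(617,292),.042))
print("whole: joint->grip end", ang((272,230),(690,222),.065))
print("ring near top edge",ang((105,290),(218,278),.062)); print("ring far top",ang((108,224),(210,218),.062));print("ring bot",ang((106,326),(218,321),.042))
c8=cv2.imread("pics/s8.png")
g=np.vstack([cv2.imread("pics/s8.png")[190:340],cv2.imread("pics/s10.png")[190:340]]);cv2.imwrite("pics/cmp.png",cv2.convertScaleAbs(g,alpha=1.7))
```

```text
rub top far ([[0.6069, -0.0003], [0.6455, 0.0548]], np.float64(55.00340287414835))
rub bot near ([[0.6225, -0.0105], [0.6591, 0.0459]], np.float64(56.96024253939637))
whole: joint->grip end ([[0.5694, -0.0688], [0.6605, 0.0819]], np.float64(58.83013998599767))
ring near top edge ([[0.5657, -0.1454], [0.5836, -0.1025]], np.float64(67.3923745221685))
ring far top ([[0.5235, -0.1233], [0.5433, -0.0846]], np.float64(62.87898214063091))
ring bot ([[0.5632, -0.1456], [0.5855, -0.1048]], np.float64(61.34955000394318))
```

View pics/cmp.png

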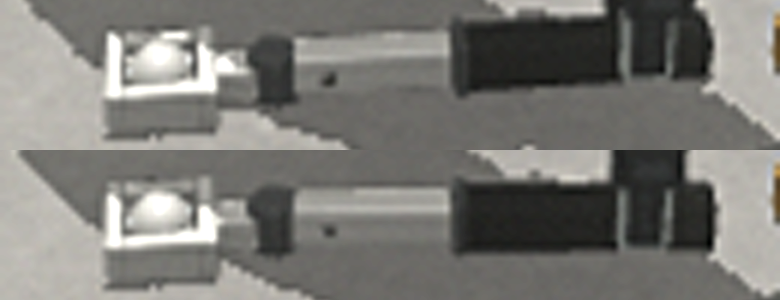

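Handle reads about 56.5° against head about 64°, so the bend is about 0.13 rad. The ring has not moved and the force has fallen from 12 N to 7 N, so the joint has clicked. I'll back off slowly so it springs straight.

Run:
```python
from cell import arm
from h import *
s=arm.observe()
arc(s,[59],.0082,.132);arc(s,[61],.0082,.132);arc(s,[63],.0082,.132);arc(s,[64],.004,.132);arc(s,[64],.000,.132);arc(s,[64],.000,.19)
```

```text
59 [-2.0, 0.11, 0.2] [0.02, -0.01, -0.06]
61 [-4.0, 0.11, 0.2] [0.02, -0.71, -0.06]
63 [-6.0, 0.1, 0.2] [0.03, -1.41, -0.02]
64 [-7.0, 0.1, 0.21] [0.03, -2.18, 0.05]
64 [-7.0, 0.1, 0.21] [0.03, -2.57, 0.1]
64 [-7.0, 0.1, 0.21] [-5.77, -2.59, 0.11]
```

{"op": "step_arm", "data": {
  "series": [
    [[-0.8, 0, 0], [0, -0.3, 0], 0.45],
    [[-1.6, 0, 0], [0, -0.6, 0], 0.45],
    [[-2.4, 0, 0], [0, -0.9, 0], 0.45],
    [[-3.5, 0, 0], [0, -1.2, 0], 0.45],
    [[-4.6, 0, 0], [0, -1.5, 0], 0.45],
    [[-5.8, 0, 0], [0, -1.8, 0], 0.45],
    [[-6.5, 0, 0], [0, -2.1, 0], 0.45],
    [[-7, 0, 0], [0, -2.4, 0], 0.45],
    [[-7, 0, 0], [0, -2.6, 0.1], 0.45],
    [[-7, 0, 0], [0, -2.6, 0.1], 0.45]
  ]
}}

```text
time_s: 13.95
ee_pos: [0.6424, 0.0688, 0.1337]
eef_rot: [0.6, 0.374, -0.599, 0.375]
ft_force: [-1.0, 0.1, -0.2]
width: 0.45
```

```bash
python3 o.py 64;python3 - <<'E'
from cell import arm,optics
from h import *
c=optics.read_camera("wrist");cv2.imwrite("pics/w11.png",c["frame"])
c=optics.read_camera("scene")
cv2.imwrite("pics/s11.png",cv2.resize(c["frame"][160:235,200:330],None,fx=6,fy=6,interpolation=cv2.INTER_CUBIC))
E
```

```text
t 13.95 pos [0.64238678 0.0687807  0.13368558] polar 63.525215775387316 0.20073125825707472 yaw+90 63.999703449481345 F [-0.99975123  0.1077772  -0.21920261] [ 0.01650356 -0.00925263  0.01947745] w 0.4504720185804888
64.0 [-0.0, -0.05, -0.09] [0.17, 0.65, 0.07]
```

View pics/w11.png

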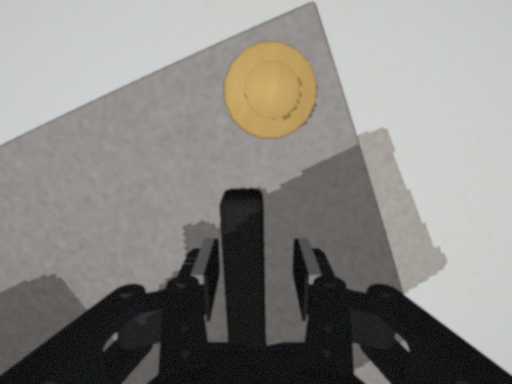

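View pics/s11.png

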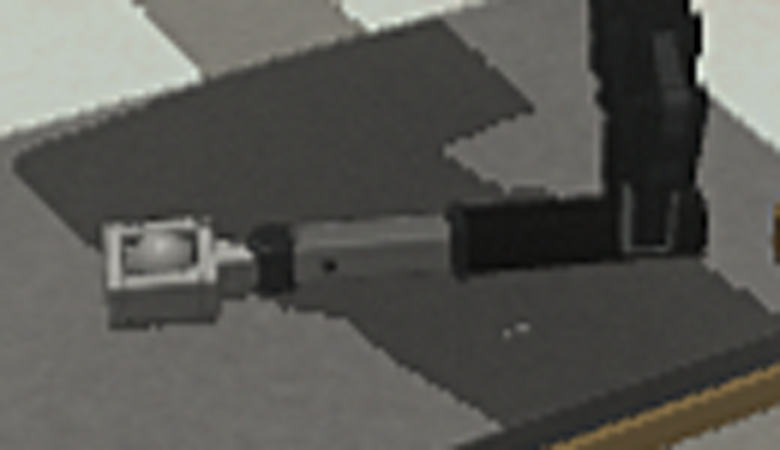

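Handle has sprung straight. It sits nearer the left finger (columns 222–265, with finger faces at 218 and 293), so I'll move 4 mm away from it, open slightly and rise clear.

{"op": "step_arm", "data": {
  "series": [
    [[0, 0, 0], [0, -0.4, 0], 0.45],
    [[0, 0, 0], [0, -0.4, 0], 0.55],
    [[0, 0, 0], [0, -0.4, 0], 0.6],
    [[0, 0, 0], [-1.5, -0.4, 0], 0.6],
    [[0, 0, 0], [-4, -0.4, 0], 0.6],
    [[0, 0, 0], [-8, -0.4, 0], 0.6],
    [[0, 0, 0], [-12, -0.4, 0], 0.6],
    [[0, 0, 0], [-15, -0.4, -4], 0.6],
    [[0, 0, 0], [-17, -0.4, -8], 0.6],
    [[0, 0, 0], [-17, -0.4, -10], 0.6],
    [[0, 0, 0], [-17, -0.4, -10], 0.6]
  ]
}}

```text
time_s: 14.97
ee_pos: [0.6848, 0.1651, 0.3066]
eef_rot: [0.602, 0.375, -0.596, 0.376]
ft_force: [-0.2, -0.4, 0.3]
width: 0.602
```

```bash
python3 o.py 64;python3 - <<'E'
from cell import arm,optics
from h import *
c=optics.read_camera("wrist");cv2.imwrite("pics/w12.png",c["frame"])
c=optics.read_camera("scene")
cv2.imwrite("pics/s12.png",cv2.resize(c["frame"][140:280,150:410],None,fx=3,fy=3,interpolation=cv2.INTER_CUBIC))
E
```

```text
t 14.9667 pos [0.68483385 0.16512015 0.30657475] polar 64.45283832623403 0.30593081463143584 yaw+90 64.18779658068978 F [-0.21669552 -0.37424928  0.32814088] [-0.04212828 -0.01331424  0.00937739] w 0.6020866907296964
64.0 [0.19, -0.34, -0.3] [17.4, 0.93, 10.7]
```

View pics/w12.png

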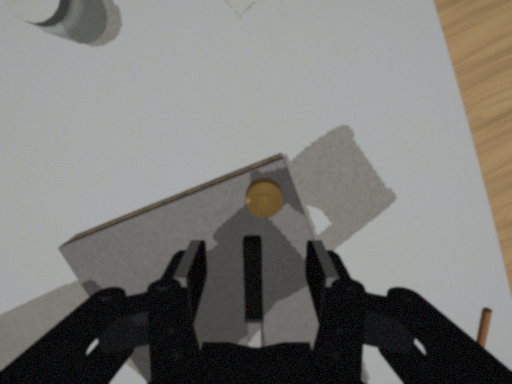

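View pics/s12.png

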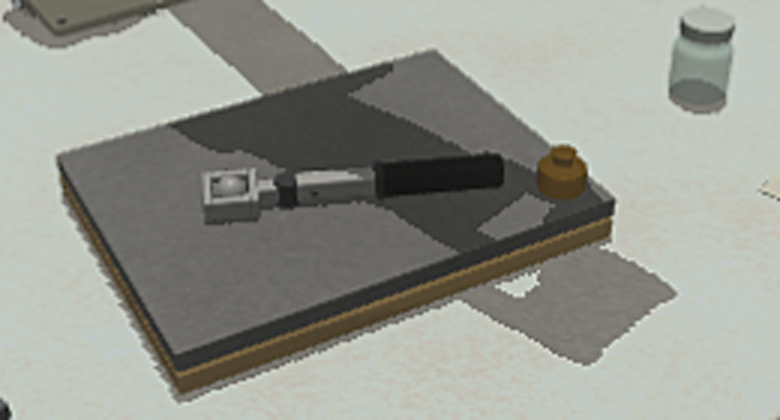

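The wrench lies flat on the nut, its handle straight and the gripper clear. The weight and jar appear undisturbed, so I'll hand the job in.

```bash
python3 -c "
from cell import arm
print(arm.close_job())"
```

```text
the job is handed in; nothing more can be done
None
```

I tightened the nut with the torque wrench until its handle broke at the joint, then let go and handed the job in at about 15 s.

- **Fitting:** I turned the wrench about 7° to match the nut and lowered the ring over it. There was no contact force until it lay flat on the press. I pressed down with at most about 15 N while seating it.
- **Turning:** I released the wrench and pushed clockwise at the rubber grip. The nut turned with light drag, then seated. The sideways force peaked at about 12 N, then fell to about 7 N as the joint gave, while the ring stayed still in the camera.
- **Stopping point:** I stopped at a bend of about 0.11 to 0.13 rad, estimated from the tool position and the scene picture. The force drop alone suggested slightly more, up to about 0.19 rad. All of these are between the 0.07 trip point and the 0.25 limit.
- **Last checks:** I backed off slowly and rose clear. The final picture shows the wrench flat on the nut with its handle straight, and the tool force is near zero. The paperweight and jar look undisturbed; the brush was not in the last close-ups, but the arm never went near it.

**Disagreements:** The peak sideways force was higher than the 9 N stated. Before the descent, the wrist and scene cameras differed by about 1 to 2 mm on where the ring was relative to the nut. I used a position between the two, and the ring went on cleanly.

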